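# Hang the tool holder in the notch of the praline bin

## Task

Hang the small steel holder inside the praline bin: hook its bent lip over the rim of the bin's notched long wall with the cup inside the bin, and slide it along the rim until the lip drops fully home into the notch. Handle it gently: never push or press it hard against the bin. Let go of it, and leave the bin's pralines and everything else on the table where they are.

Things in the scene. Friction and masses are not known exactly. Their poses are not given: they have to be found in the camera images.
- bin: Open steel display bin, fixed to the table: 100 mm (its x) by 224 mm (its y), 110 mm tall, walls 4 mm thick, inner floor 6 mm up, wire handle on each end. Origin under its centre on the table, z up. The notched wall is the long one on its -x side, which is on the robot's left; its +y points roughly away from the robot. Three pralines lie inside along the +x wall, tops up to 40 mm above the table.
- rim (a point): On the bin, middle of the top of the notched wall (48 mm to -x of the bin's origin, 110 mm up, mid thickness); axes as the bin. One notch, 35 mm wide (y) and 8 mm deep, is cut in this rim. Its middle lies anywhere within 30 mm either side of this point along y; where differs each time and is not measured: find it by feel or by sight. Elsewhere the rim is plain and level.
- holder: Loose steel hook-on holder, 0.10 to 0.21 kg, standing upright on the table left of the bin, 118 mm tall. Open square cup, 44 (its x) by 46 (its y) by 60 mm tall; origin at the centre of its underside, z up. Its -x wall rises as a back plate, 30 mm wide, to a lip bent over towards -x. Hung rightly, its axes lie along the bin's: lip over the bin's -x wall, cup inside the bin.
- lip (a point): On the holder, middle of the underside of the lip, 26 mm to -x of the origin and 75 mm up; axes as the holder. The lip is 30 mm wide (y), 3 mm thick, and its end turns down into an outer tab 18 mm deep, 3 mm thick. The slot between back plate and tab is 8 mm wide, 4 mm to either side of this point. This point is 110 mm above the table with the lip on the plain rim, 102 mm when home.
- grip (a point): On the holder, middle of its upright grip tab (22 mm to -x of the origin, 100 mm up); axes as the holder. The tab is flat, 8 mm thick (x), 30 mm wide (y), and stands on the lip from 78 to 118 mm up. Good place to pinch from above.
- cocoa_tin: Bystander: round lidded tin, 68 mm across, 91 tall, right of the work. Origin at its underside centre.
- gift_cube: Bystander: small wrapped gift box, 64x64x56 mm, right of the work. Origin at its underside centre.
- date_stamp: Bystander: wooden hand stamp, 30x50x68 mm, standing at the left. Origin at its underside centre.
- chocolate_2: Bystander: round praline about 34 mm across, 29 tall, lying in the bin. Origin at its underside centre.
- chocolate_14: Bystander: round praline about 34 mm across, 31 tall, lying in the bin. Origin at its underside centre.
- chocolate_10: Bystander: round praline about 32 mm across, 27 tall, lying in the bin. Origin at its underside centre.
Mind the look-alikes: they are no part of the job. What is shaped like the holder but purple is not meant.

How it is judged (in metres and radians):
On the way:
1. the lip is hooked over the rim of the notched wall, cup on the inside (z of lip in the frame of bin below 0.117 m and x of lip in the frame of bin between -0.056 and -0.04 m and y of lip in the frame of bin between -0.09 and 0.09 m and x of holder in the frame of bin above -0.04 m and angle between the y axis of holder and the y axis of bin, either way round below 0.25 rad), for 0.05 s.
At the end, for the whole second after the job is handed in: The holder hangs at rest, cup inside the bin, lip home in the notch: mid lip underside 99 to 104.5 mm above the bin's underside, 42 to 54 mm to -x of its middle, within 40 mm of it along y; origin less than 40 mm to -x; y axes within 0.15 rad; tilt below 0.15 rad; speed below 0.02 m/s (z of lip in the frame of bin between 0.099 and 0.1045 m and x of lip in the frame of bin between -0.054 and -0.042 m and y of lip in the frame of bin between -0.04 and 0.04 m and x of holder in the frame of bin above -0.04 m and angle between holder's own z axis and vertical below 0.15 rad and angle between the y axis of holder and the y axis of bin, either way round below 0.15 rad and linear speed of holder below 0.02 m/s); the robot touches nothing.
It fails at once if the holder is pushed against the bin with more than 20 N (contact force between holder and bin above 20 N).
It fails at once if a bystander (praline in the bin, tin, gift box or stamp) is moved more than 25 mm (distance of any of cocoa_tin, gift_cube, date_stamp, chocolate_2, chocolate_14, chocolate_10 from where it was at the start of the episode above 0.025 m).
It also fails if it takes over 67 s, if anything falls off the work surface, if the arm or the gripper's body presses on something with over 40 N, if the wrist force passes 120 N, or if a joint passes its speed limit or range.

## Robot

A 6-joint arm with a two-finger parallel gripper is mounted at the origin on a cart in front of the work surface, level with it; the furniture and walls round the work are solid. World frame = base frame: x ahead of the robot, y to its left, z up, the work surface at z = 0. Lengths are in mm, angles in rad, forces in N, time in s.
With the tool pointing down it reaches from about 325 to 900 mm from the base axis. Payload 6.1 kg.
Tool frame: the origin (TCP) lies midway between the tips of the shut fingers; the grasp point (between the pads) lies behind it (r.grip_point_offset is the z of the grasp point in the tool frame, in mm); z points along the fingers, y is the line along which they close (so a half turn about z gives the same grasp; the last joint's range is limited). The gripper opens to 85 mm and grips with 20 to 120 N. Pads are 22 mm wide; open, the fingers measure 114 mm over their backs; the gripper's body (76 mm by 85 mm) begins 54 mm behind the grasp point. The pads swing forward as they close: fully open they stand 13 mm farther back than shut.
Start: joints at [1.104, 0.22, 1.526, -0, 1.395, -0.126], TCP at [208.899, 589.047, 207.8] pointing down, gripper open.
Joint ranges: [-2.98, 2.98], [-0.91, 2.08], [0.09, 2.57], [-1.24, 4.39], [0.2, 2.65], [-2.68, 2.68]. Speed limits (rad/s): [2.57, 2.57, 3.01, 3.14, 3.14, 3.14].

## Interface

Orientations are given as [roll, pitch, yaw] about the fixed x, y, z axes, in that order (R = Rz(yaw) Ry(pitch) Rx(roll)).
In Python, from cell import r, claw, planner, vision, job, recognise, trace, get_time_s, get_joint_positions, get_joint_velocities, get_effort, get_ee_pos, get_eef_rot, get_force, get_ft_torque, get_width, get_finger_force gives the robot as it stands. The module is installed in compiled form; this text tells all that it offers. Calls block until the motion is done:
- r.movep(position, orientation): joint-space move of the TCP to a pose.
- r.move_straight(position, speed=150, ori=None): straight line of the TCP; ori=None keeps the orientation; speed is the mean speed in mm/s.
- r.move_joints(angles): joint-space move.
- claw.release() and claw.grab(effort=None): open the fingers fully, or close them until they stop; effort is the grip in N (None keeps the last).
- r.sleep(seconds).
- planner.solve_ik(position, orientation): joint angles nearest the present ones, or None.
- vision.grab_frame(name): name is "side" or "top" or "wrist"; returns the picture (384x512x3 uint8, red, green, blue); there is no depth.
- vision.get_calibration(name): a dict with "fx", "fy", "cx", "cy" (pixels), "R" (3x3) and "t" (3): a world point X has camera coordinates R X + t; the wrist camera has in their place "tool_from_camera" (4x4, takes a point from camera to tool coordinates, whose origin is the TCP and whose axes are the flange's). Camera axes: x right, y down, z forward; pixel columns grow to the right and rows downward; lengths in mm; the calibration is good to about 2 mm. A picture is of the moment at which its call begins: read the wrist's pose just before it. get_calibration takes no time and is no camera call.
A pose or a line that the arm cannot do raises r.MotionError and nothing moves.
- job.finish_job(): hands the job in; it is judged then, once.
Trained networks look in the newest picture that a camera, given by its name, has taken for a name from the list of things; names that differ only in an ending like _2 or _b are one class to them, and where a whole thing is asked for, a point or a joint stands for the part that bears it (a point fixed in the world has none). Each returns a list of dicts, best first, with "conf" (0 to 1); they miss things now and then, are a little off and sometimes report something else, mostly with a low value. They report only what shows in the picture. A call takes as long as a camera call. They do not tell look-alikes from the thing itself.
- recognise(label, camera): "at" ([column, row] as shares, 0 to 1, of the picture: columns of its width, rows of its height, amid what is visible of it).
- trace(label, camera): "pixels" (384x512 bool, what is visible of it) and "at" ([column, row] as shares, 0 to 1, of the picture: columns of its width, rows of its height, amid what is visible of it).
Readings, each from a call of its own:
- get_time_s(): time.
- get_joint_positions(): joint angles.
- get_joint_velocities(): joint speeds.
- get_effort(): joint torques, N m.
- get_ee_pos(): TCP position.
- get_eef_rot(): TCP orientation.
- get_force(): force on the tool from outside, world axes, zero at the start.
- get_ft_torque(): the same for the moment, N m.
- get_width(): finger opening in mm.
- get_finger_force(): force on a finger pad.
Only numpy, scipy, OpenCV 4.12 (cv2) and the standard library are available. Lean on these libraries where they do the work, as an engineer would, in place of code of your own. Each camera call takes 0.05 s, during which the arm holds its last target. There are 200 camera calls.

## Working session

There is one attempt and no reset: what is moved stays moved. The work goes in short steps, each a Python script; the robot and the scene stay as the last script left them, time stands still between calls to the robot, and variables do not carry over. Pictures are saved under pics/ and viewed, at most 10 in all, crops included, and the job is handed in when it is done.

```bash
mkdir -p pics
cat > h.py <<'E'
import numpy as np, cv2
from cell import *
def snap(n,f=None):
    im=vision.grab_frame(n)
    if f: cv2.imwrite('pics/'+f,im[:,:,::-1])
    return im
E
python3 - <<'E'
from h import *
a=snap('side');b=snap('top')
cv2.imwrite('pics/a.png',cv2.resize(np.vstack([a,b])[:,:,::-1],(400,600)) if 0 else np.hstack([cv2.resize(a,(400,300)),cv2.resize(b,(400,300))])[:,:,::-1])
cv2.imwrite('pics/side.png',a[:,:,::-1]);cv2.imwrite('pics/top.png',b[:,:,::-1])
for c in('side','top'):
    k=vision.get_calibration(c);print(c,k)
    for l in('holder','bin','grip','lip','rim','date_stamp'):
        print(l,[(np.round(np.array(d['at'])*[512,384],1).tolist(),round(d['conf'],2)) for d in recognise(l,c)][:4])
print(get_time_s(),r.grip_point_offset,get_eef_rot())
E
```

```text
side {'fx': 468.1101522988404, 'fy': 468.1101522988404, 'cx': 252.74709270648356, 'cy': 191.47254723609677, 'R': array([[-0.98550491, -0.16900241,  0.01477364],
       [-0.10313864,  0.52772958, -0.84312746],
       [ 0.13469408, -0.83242998, -0.53751077]]), 't': array([ 558.0521353 ,  103.99610113, 1599.98191405])}
holder [([277.4, 268.8], 0.8), ([285.7, 232.2], 0.64)]
bin [([230.7, 195.3], 0.68)]
grip [([276.2, 269.4], 0.85), ([284.7, 231.2], 0.56)]
lip [([278.3, 268.9], 0.93), ([284.0, 229.4], 0.85), ([276.5, 148.9], 0.51)]
rim [([231.2, 196.3], 0.9)]
date_stamp [([256.9, 303.7], 0.75)]
top {'fx': 385.18000644348916, 'fy': 385.18000644348916, 'cx': 254.21509851427356, 'cy': 191.81635915873846, 'R': array([[ 0.01897686, -0.99979372,  0.00723844],
       [-0.99540487, -0.01957219, -0.09373405],
       [ 0.09385638, -0.0054264 , -0.99557096]]), 't': array([  55.53101527,  568.82364925, 1506.77451995])}
holder [([221.1, 224.9], 0.68), ([181.3, 223.9], 0.66), ([258.3, 171.2], 0.27)]
bin [([180.1, 225.4], 0.39), ([364.5, 227.8], 0.2)]
grip [([176.2, 223.6], 0.7), ([220.1, 222.9], 0.58)]
lip [([177.6, 224.8], 0.75), ([221.1, 221.3], 0.51)]
rim [([258.9, 173.7], 0.59)]
date_stamp [([150.0, 215.3], 0.54)]
0.7 -18.700000000000003 [3.14153739e+00 1.41900806e-05 2.80074762e+00]
```

View pics/top.png

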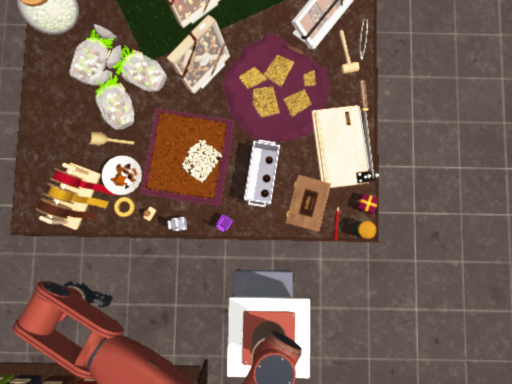

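View pics/side.png

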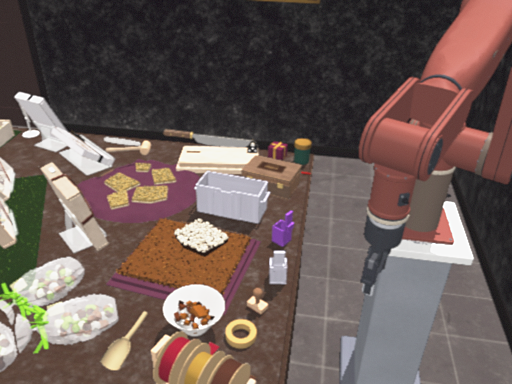

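The top view has steel holder (178,224), with bin (262,172). Candidates for the holder are steel at top (178,224)/side (277,268) and purple at top (222,223)/side (285,231). The one I want is the steel one. Next I'll triangulate both and take close wrist looks.

```bash
cat >> h.py <<'E'
def ray(k,p,ee=None):
    d=np.array([(p[0]-k['cx'])/k['fx'],(p[1]-k['cy'])/k['fy'],1.])
    if 'R' in k: R=np.array(k['R']).T;o=-R@np.array(k['t'])
    else:
        T=tw(ee)@np.array(k['tool_from_camera']);R=T[:3,:3];o=T[:3,3]
    return o,R@d
def rpy(e):
    from scipy.spatial.transform import Rotation as Q
    return Q.from_euler('xyz',e).as_matrix()
def tw(ee):
    T=np.eye(4);T[:3,:3]=rpy(ee[1]);T[:3,3]=ee[0];return T
def ee(): return np.array(get_ee_pos()),np.array(get_eef_rot())
def atz(k,p,z,e=None):
    o,d=ray(k,p,e);return o+d*(z-o[2])/d[2]
def tri(rs):
    A=0;b=0
    for o,d in rs:
        d=d/np.linalg.norm(d);P=np.eye(3)-np.outer(d,d);A=A+P;b=b+P@o
    return np.linalg.solve(A,b)
def proj(k,X,e):
    T=np.linalg.inv(tw(e)@np.array(k['tool_from_camera']));c=T[:3,:3]@X+T[:3,3]
    return np.array([k['cx']+k['fx']*c[0]/c[2],k['cy']+k['fy']*c[1]/c[2]])
E
python3 - <<'E'
from h import *
s=vision.get_calibration('side');t=vision.get_calibration('top')
print('holder',tri([ray(s,(277.4,268.8)),ray(t,(178,224))]))
print('bin',tri([ray(s,(231,196)),ray(t,(262,173))]))
for p in((251,143),(279,143),(273,205),(245,205)): print(p,atz(t,p,110))
w=vision.get_calibration('wrist');print(w)
h=tri([ray(s,(277.4,268.8)),ray(t,(178,224))])
for yaw in (0,np.pi/2,-np.pi/2,np.pi,2.8):
    for z in (300,380):
        q=planner.solve_ik([h[0],h[1],z],[np.pi,0,yaw]);print(yaw,z,None if q is None else np.round(q,2))
E
```

```text
holder [433.65546654 362.8875741   35.49758555]
bin [638.9098769   37.21630626  50.08276385]
(251, 143) [746.22582929  82.74914623 110.        ]
(279, 143) [748.42300385 -23.91187145 110.        ]
(273, 205) [511.48206671  -4.45299839 110.        ]
(245, 205) [509.44313122 100.57476492 110.        ]
{'fx': 326.0233336095863, 'fy': 326.0233336095863, 'cx': 254.41913155429015, 'cy': 188.92001688041088, 'tool_from_camera': array([[-1.65864727e-04, -9.46409924e-01, -3.22967845e-01,
         8.28604159e+01],
       [ 9.99999962e-01, -2.28771493e-04,  1.56817131e-04,
        -6.03124571e-01],
       [-2.22299125e-04, -3.22967806e-01,  9.46409925e-01,
        -1.65413094e+02],
       [ 0.00000000e+00,  0.00000000e+00,  0.00000000e+00,
         1.00000000e+00]])}
0 300 [ 0.56  0.03  1.56 -0.    1.55  2.13]
0 380 [ 0.56  0.02  1.42 -0.    1.69  2.13]
1.5707963267948966 300 [ 0.56  0.03  1.56 -0.    1.55  0.56]
1.5707963267948966 380 [ 0.56  0.02  1.42 -0.    1.69  0.56]
-1.5707963267948966 300 [ 0.56  0.03  1.56  0.    1.55 -2.58]
-1.5707963267948966 380 [ 0.56  0.02  1.42  0.    1.69 -2.58]
3.141592653589793 300 [ 0.56  0.03  1.56  0.    1.55 -1.01]
3.141592653589793 380 [ 0.56  0.02  1.42  0.    1.69 -1.01]
2.8 300 [ 0.56  0.03  1.56  0.    1.55 -0.67]
2.8 380 [ 0.56  0.02  1.42  0.    1.69 -0.67]
```

```bash
cat >> h.py <<'E'
import pickle
def look(name,pos,yaw,labels):
    r.movep(pos,[np.pi,0,yaw]);r.sleep(.2);e=ee();im=snap('wrist',name+'.png')
    res={l:trace(l,'wrist') for l in labels}
    pickle.dump((e,im,res),open(name+'.pkl','wb'))
    for l,v in res.items(): print(name,l,[(np.round(np.array(d['at'])*[512,384],1).tolist(),round(d['conf'],2),int(d['pixels'].sum())) for d in v][:4])
E
python3 - <<'E'
from h import *
look('h1',[430,350,230],np.pi,['holder','grip'])
look('h2',[480,385,230],np.pi,['holder','grip'])
look('b1',[600,60,270],np.pi,['bin'])
look('b2',[660,60,270],np.pi,['bin'])
print(get_time_s())
c=[cv2.resize(cv2.imread(f'pics/{n}.png'),(400,300)) for n in('h1','h2','b1','b2')]
cv2.imwrite('pics/m.png',np.vstack([np.hstack(c[:2]),np.hstack(c[2:])]))
E
```

```text
h1 holder [([104.1, 165.2], 0.82, 3060), ([265.8, 166.0], 0.69, 2488)]
h1 grip [([267.0, 165.6], 0.61, 2652), ([103.2, 169.7], 0.56, 3140)]
h2 holder [([235.9, 117.6], 0.76, 2519), ([64.0, 121.3], 0.62, 4041)]
h2 grip [([66.0, 121.8], 0.91, 3948), ([234.2, 119.7], 0.76, 2537)]
b1 bin [([240.7, 182.1], 0.71, 18350), ([499.3, 13.1], 0.57, 713)]
b2 bin [([241.5, 123.5], 0.89, 21190), ([222.5, 118.9], 0.68, 560)]
5.25
```

View pics/m.png

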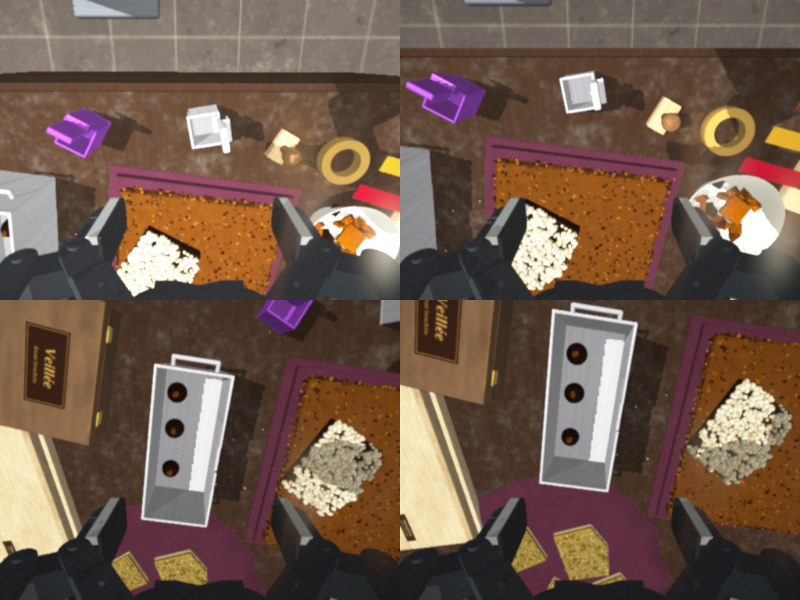

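The wrist montage shows the steel holder at full-res h1 (266,166), its tab on the right (robot's left, matching lip toward −x of bin). The purple look-alike is at (104,165) and is rejected. The bin is at b1 (240,182), with the three pralines along its right wall as described. I'll crop closer.

Run:
```python
import cv2,numpy as np
a=cv2.imread('pics/h1.png')[126:206,232:312];b=cv2.imread('pics/h2.png')[80:160,200:280];c=cv2.imread('pics/b2.png')[0:250,160:320]
a=cv2.resize(a,(300,300),interpolation=2);b=cv2.resize(b,(300,300),interpolation=2)
c=cv2.resize(c,(384,600),interpolation=2)
cv2.imwrite('pics/c.png',np.hstack([np.vstack([a,b]),c]))
```

```text
(no output)
```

View pics/c.png

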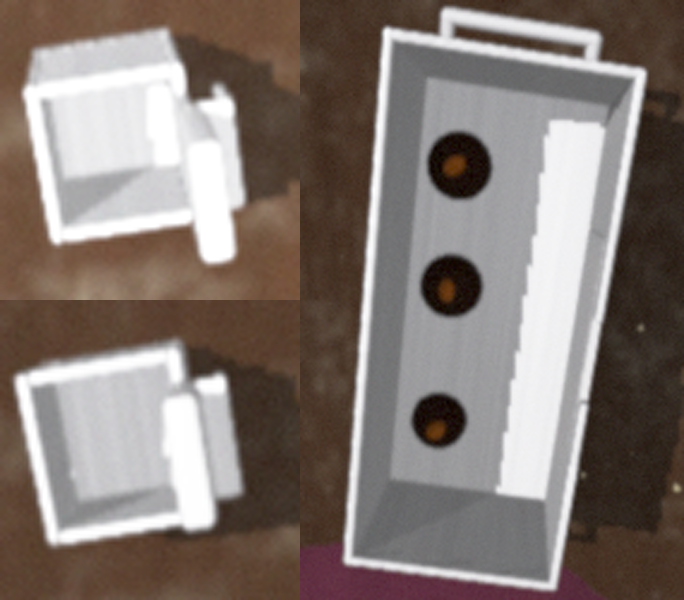

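Run:
```python
from h import *
w=vision.get_calibration('wrist')
E={n:pickle.load(open(n+'.pkl','rb'))[0] for n in('h1','h2','b1','b2')}
P={'TL':((28,88),(17,78)),'TR':((183,68),(183,45)),'BL':((55,242),(52,242)),'tabA':((198,140),(179,95)),'tabB':((219,260),(199,227))}
X={}
for k,(a,b) in P.items():
    pa=np.array(a)/3.75+[232,126];pb=np.array(b)/3.75+[200,80]
    X[k]=tri([ray(w,pa,E['h1']),ray(w,pb,E['h2'])])
    print(k,X[k].round(1),'z60',atz(w,pa,60 if k[0]!='t' else 118,E['h1']).round(1),atz(w,pb,60 if k[0]!='t' else 118,E['h2']).round(1))
# bin corners from b2 crop + b1 found via corner refinement
c2={'NL':(387,32),'NR':(645,70),'FR':(557,588),'FL':(346,563)}
C={}
g=cv2.cvtColor(cv2.imread('pics/b1.png'),6)
for k,p in c2.items():
    p2=np.array(p)/2.4+[160,0]
    x=atz(w,p2,110,E['b2']);p1=proj(w,x,E['b1'])
    print(k,p2.round(1),x.round(1),p1.round(1));C[k]=x
n=(C['NL']+C['NR'])/2;f=(C['FL']+C['FR'])/2
print('len',np.linalg.norm(n-f),'wid',np.linalg.norm(C['NL']-C['NR']),np.linalg.norm(C['FL']-C['FR']))
d=f-n;print('centre',(n+f)/2,'yaw of y axis',np.arctan2(d[1],d[0]))
b=cv2.imread('pics/b1.png')[70:300,160:320];cv2.imwrite('pics/b1c.png',cv2.resize(b,None,fx=2.6,fy=2.6,interpolation=2))
```

```text
TL [418.  334.2  57. ] z60 [417.2 334.5  60. ] [418.  334.4  60. ]
TR [409.8 377.8  66.1] z60 [411.5 377.5  60. ] [409.6 378.5  60. ]
BL [461.6 342.   62.3] z60 [462.6 341.8  60. ] [461.9 341.9  60. ]
tabA [418.7 377.9 110.8] z60 [417.2 376.7 118. ] [417.9 378.5 118. ]
tabB [447.3 382.9 117.1] z60 [447.  382.7 118. ] [447.1 382.9 118. ]
NL [321.2  13.3] [522.  119.1 110. ] [316.1  83.7]
NR [428.8  29.2] [534.7 217.2 110. ] [417.1  97.8]
FR [392.1 245. ] [753.8 213.9 110. ] [384.1 290.3]
FL [304.2 234.6] [740.8 114.7 110. ] [300.5 280.8]
len 218.97178869499496 wid 98.86865141475694 100.03629437464816
centre [637.82966745 166.22890909 110.        ] yaw of y axis -0.017579678273232306
```

View pics/b1c.png

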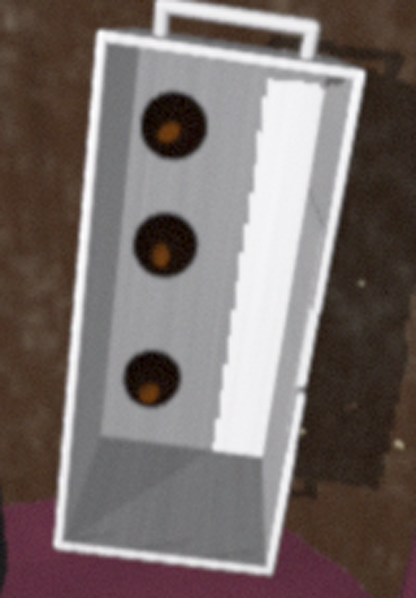

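Both wrist views agree on the holder: tab centre ≈(432.4,380.9), yaw 0.177, cup rim 57–66 mm up, tab top 111–117. My crop offset for the bin was wrong (the panel starts 300 px in), so I'm redoing it. The dark mark at b1 crop (302,388) looks like a notch end.

Run:
```python
from h import *
w=vision.get_calibration('wrist')
E={n:pickle.load(open(n+'.pkl','rb'))[0] for n in('b1','b2')}
c2={k:np.array(p)/2.4+[160,0] for k,p in {'NL':(87,32),'NR':(345,70),'FR':(257,588),'FL':(46,563)}.items()}
c1={k:np.array(p)/2.6+[160,70] for k,p in {'NL':(100,33),'NR':(361,72),'FR':(271,571),'FL':(57,547)}.items()}
C={}
for k in c1:
    x=tri([ray(w,c1[k],E['b1']),ray(w,c2[k],E['b2'])]);a=atz(w,c1[k],110,E['b1']);b=atz(w,c2[k],110,E['b2']);C[k]=(a+b)/2;print(k,x.round(1),a.round(1),b.round(1))
n=(C['NL']+C['NR'])/2;f=(C['FL']+C['FR'])/2
print('len',np.linalg.norm(n-f),'wid',np.linalg.norm(C['NL']-C['NR']),np.linalg.norm(C['FL']-C['FR']))
d=f-n;th=np.arctan2(d[1],d[0]);c=(n+f)/2;print('centre',c,'yaw of y axis',th)
uy=np.array([np.cos(th),np.sin(th),0]);ux=np.array([np.sin(th),-np.cos(th),0])
for n in('b1','b2'):
    g=cv2.cvtColor(cv2.imread(f'pics/{n}.png'),6).astype(float);print(n)
    for y in range(-56,57,4):
        v=[]
        for xx in np.arange(-62,-34,2):
            p=proj(w,c+uy*y+ux*xx,E[n]);v.append(int(cv2.getRectSubPix(g.astype(np.float32),(1,1),tuple(map(float,p)))[0,0]))
        print(y,v)
```

```text
NL [521.3   7.  106.1] [521.3   7.5 110. ] [522.    7.7 110. ]
NR [534.8 103.7 110.6] [534.8 103.3 110. ] [534.8 104.2 110. ]
FR [755.9  73.3 106.1] [753.   72.5 110. ] [753.8  73.8 110. ]
FL [741.9 -24.2 107.9] [740.4 -23.6 110. ] [740.8 -23.8 110. ]
len 220.96433267581466 wid 97.05305629721133 97.6659794362671
centre [637.61072862  40.20118559 110.        ] yaw of y axis -0.14046196291361573
b1
-56 [45, 46, 39, 45, 46, 36, 70, 216, 221, 159, 152, 154, 159, 178]
-52 [48, 42, 42, 41, 40, 36, 68, 213, 222, 158, 156, 160, 162, 178]
-48 [47, 40, 39, 42, 37, 35, 69, 204, 216, 170, 164, 161, 163, 181]
-44 [39, 37, 41, 42, 43, 40, 66, 211, 223, 172, 165, 162, 162, 174]
-40 [39, 37, 43, 43, 41, 40, 59, 211, 224, 176, 165, 163, 162, 178]
-36 [40, 41, 40, 40, 40, 38, 65, 202, 216, 173, 165, 164, 161, 175]
-32 [65, 43, 41, 37, 43, 43, 73, 210, 222, 172, 164, 162, 162, 176]
-28 [46, 41, 41, 39, 42, 45, 59, 208, 221, 177, 166, 160, 162, 180]
-24 [43, 41, 45, 51, 53, 52, 74, 202, 213, 169, 163, 162, 163, 174]
-20 [50, 49, 53, 49, 45, 44, 69, 205, 220, 172, 164, 163, 163, 179]
-16 [52, 51, 50, 49,
[... 2506 characters left out ...]
 233, 196, 161, 161, 167, 229]
20 [39, 36, 39, 40, 39, 37, 42, 149, 179, 178, 160, 160, 169, 228]
24 [39, 37, 45, 48, 37, 41, 58, 197, 225, 177, 164, 160, 167, 231]
28 [42, 41, 38, 36, 36, 34, 62, 204, 227, 175, 163, 161, 171, 228]
32 [39, 40, 39, 39, 36, 35, 54, 203, 230, 175, 162, 159, 171, 230]
36 [38, 39, 36, 39, 37, 34, 59, 191, 223, 174, 164, 162, 169, 227]
40 [37, 38, 42, 39, 38, 35, 57, 200, 230, 173, 162, 160, 169, 224]
44 [38, 38, 37, 37, 35, 32, 53, 191, 224, 171, 161, 160, 167, 231]
48 [41, 39, 39, 35, 34, 34, 64, 196, 224, 166, 161, 159, 166, 222]
52 [39, 39, 38, 35, 45, 85, 77, 219, 236, 172, 161, 158, 166, 230]
56 [43, 36, 37, 38, 38, 36, 77, 210, 231, 176, 160, 157, 164, 223]
```

The notch spans about −15.5…+22 mm along the rim, middle ≈ +3.5, with length and widths as expected. Next is a cross-check with the camera turned round, to cancel calibration bias, and then the grasp.

```bash
cat >> h.py <<'E'
th=-0.1405;C0=np.array([637.61,40.2,0.])
uy=np.array([np.cos(th),np.sin(th),0]);ux=np.array([np.sin(th),-np.cos(th),0])
E
python3 - <<'E'
from h import *
look('b3',[640,50,270],0,['bin'])
w=vision.get_calibration('wrist')
for n in('b1','b2','b3'):
    e,im,_=pickle.load(open(n+'.pkl','rb'));g=im.mean(2).astype(np.float32)
    s=lambda x,y:float(cv2.getRectSubPix(g,(1,1),tuple(map(float,proj(w,C0+uy*y+ux*x+[0,0,110],e))))[0,0])
    xs=np.arange(-60,-34,.5)
    for ys in (range(-70,-24,3),range(30,75,3)):
        p=np.array([np.mean([s(x,y) for y in ys]) for x in xs]); print(n,'outer edge',xs[np.argmax(np.diff(p))],'inner',xs[np.argmin(np.diff(p))])
    q=[int(np.mean([s(x,y) for x in (-47.5,-46.5)])) for y in range(-120,121)]
    lo=np.array([np.mean([s(x,y) for x in np.arange(-49,-47.4,.5)])for y in np.arange(-30,40,1.)]);print(lo.astype(int).tolist())
    # ends
    q=np.array([s(-30,y) for y in np.arange(-120,121,.5)]);yy=np.arange(-120,121,.5);m=np.abs(np.diff(q))*(np.abs(yy[1:])>95)
    print('end edges',sorted(yy[1:][np.argsort(m)[-8:]]))
r.movep([432.4,380.9,200],[np.pi,0,-np.pi+.177])
r.move_straight([432.4,380.9,86],speed=100)
claw.grab(60);r.sleep(.2)
print(get_width(),ee(),get_force(),get_time_s())
r.move_straight([432.4,380.9,245],speed=150);r.sleep(.2)
print(get_width(),get_force(),get_time_s());snap('side','g.png')
cv2.imwrite('pics/gc.png',cv2.resize(cv2.imread('pics/g.png')[130:330,180:380],(600,600)))
E
```

```text
b3 bin [([263.8, 142.5], 0.64, 19327), ([36.4, 291.9], 0.45, 2815)]
b1 outer edge -50.5 inner -47.0
b1 outer edge -50.0 inner -46.5
[225, 226, 225, 224, 226, 224, 223, 225, 225, 225, 224, 222, 222, 221, 213, 210, 213, 216, 216, 214, 211, 208, 211, 214, 212, 210, 209, 207, 210, 214, 216, 215, 212, 210, 209, 211, 213, 210, 208, 208, 207, 209, 213, 214, 211, 201, 178, 147, 132, 146, 181, 210, 222, 226, 226, 224, 223, 223, 224, 225, 225, 225, 224, 223, 221, 223, 224, 225, 224, 223]
end edges [np.float64(-112.0), np.float64(-108.5), np.float64(-104.5), np.float64(110.0), np.float64(110.5), np.float64(111.0), np.float64(111.5), np.float64(112.0)]
b2 outer edge -50.5 inner -47.0
b2 outer edge -50.5 inner -46.5
[226, 227, 226, 226, 224, 225, 228, 226, 227, 227, 225, 224, 226, 222, 214, 213, 217, 220, 218, 215, 216, 218, 220, 221, 219, 217, 216, 218, 220, 221, 219, 217, 215, 216, 217, 216, 215, 212, 212, 216, 218, 217, 215, 212, 212, 215, 216, 208, 183, 161, 187, 217, 225, 226, 227, 228, 228, 228, 227, 225, 225, 228, 227, 226, 224, 223, 223, 224, 225, 225]
end edges [np.float64(-109.0), np.fl
[... 249 characters left out ...]
 186, 188, 190, 182, 159, 131, 127, 150, 173, 178, 175, 176, 172, 166, 165, 169, 172, 176, 175, 171, 172, 172, 170, 168, 168, 171, 173, 174, 172, 169, 170, 168, 166, 166, 168, 173, 176, 179, 179, 170, 163, 167, 178, 180, 180, 179, 179, 181, 182, 186, 188, 187, 183, 180, 177, 175, 177, 180, 183]
end edges [np.float64(-111.5), np.float64(-111.0), np.float64(-110.5), np.float64(102.5), np.float64(103.0), np.float64(103.5), np.float64(108.5), np.float64(109.0)]
6.002302908036817 (array([432.53543297, 381.1842559 ,  86.25899556]), array([ 3.14116840e+00,  4.82015570e-04, -2.96452148e+00])) [-0.71225972  1.85754218  2.2232902 ] 12.6667
5.732361430174401 [ 0.66222433  0.8497502  -2.15387266] 14.075
```

View pics/gc.png

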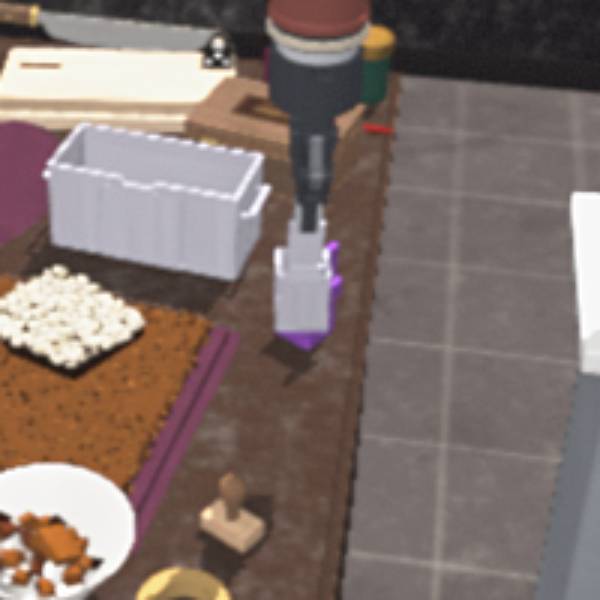

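Grasp is good: the holder is upright and the bin is undisturbed, with the notch visible on the near wall just past the middle at crop (140,180). Now carrying it over and making a guarded descent beside the notch.

```bash
cat >> h.py <<'E'
YAW=np.pi+th
def tp(x,y,z): return (C0+ux*x+uy*y)*[1,1,0]+[0,0,z]
def fb(): # force in bin axes
    f=np.array(get_force());return np.array([f@ux,f@uy,f[2]])
def guarded(a,b,F0,step=1.,lim=3.,speed=30):
    a=np.array(a,float);b=np.array(b,float);n=max(1,int(np.ceil(np.abs(b-a).max()/step)))
    for i in range(1,n+1):
        q=a+(b-a)*i/n;r.move_straight(tp(*q),speed=speed);d=fb()-F0
        if np.linalg.norm(d)>lim: print('contact at',q.round(2),'dF',d.round(2),'t',get_time_s());return q,True
    print('reached',q.round(2),'dF',d.round(2),'t',get_time_s());return q,False
E
python3 - <<'E'
from h import *
r.move_straight(tp(-44,-12,245),speed=250,ori=[np.pi,0,YAW])
r.move_straight(tp(-44,-12,203),speed=100);r.sleep(.5)
F0=np.mean([(r.sleep(.02),fb())[1] for _ in range(5)],0);print(F0,get_eef_rot(),get_time_s())
np.save('F0.npy',F0)
q,c=guarded((-44,-12,203),(-44,-12,126),F0,1.5)
r.sleep(.2);print(fb()-F0,get_ee_pos()-tp(*q))
snap('side','s2.png');cv2.imwrite('pics/s2c.png',cv2.resize(cv2.imread('pics/s2.png')[130:240,170:290],(654,600)))
E
```

```text
[-0.10536068 -0.14181231 -1.61898748] [3.14156214e+00 1.94906411e-05 3.00105726e+00] 16.85
reached [-44. -12. 126.] dF [-0.11  0.69 -0.21] t 29.85
[-0.11324044  0.02745495 -0.93329018] [0.04418718 0.02260546 0.04594211]
```

View pics/s2c.png

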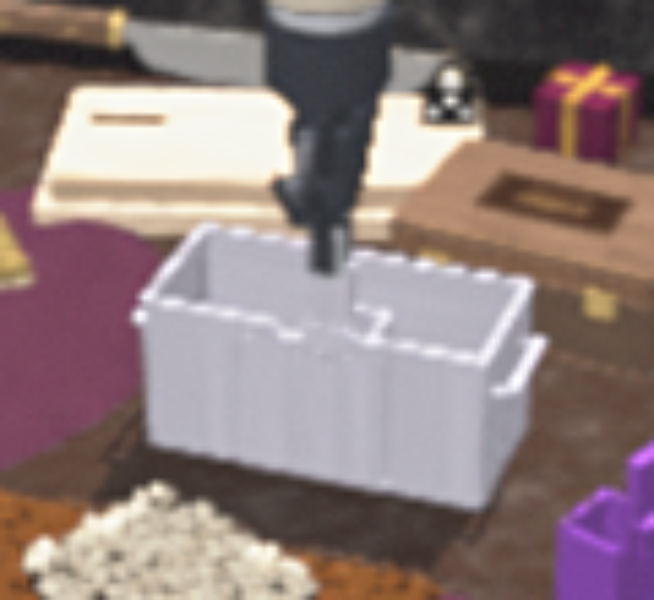

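The lip straddles the wall with no contact. Next: touch the rim, slide to the notch and lower.

Run:
```python
from h import *
F0=np.load('F0.npy')
q,c=guarded((-44,-12,126),(-44,-12,119.5),F0,.7,2.5,speed=20)
if c:
    zc=q[2];up=q+[0,0,.7]
    r.move_straight(tp(*up),speed=20);print('lifted',(fb()-F0).round(2))
    cur,_=guarded(up,(-44,3,up[2]),F0,2,4)
    for y in (3,4.7,1.3,6.4,-.4):
        g=np.array([-44,y,up[2]]);
        r.move_straight(tp(*g),speed=30)
        q,c=guarded(g,(-44,y,zc-7.6),F0,.8,3,speed=20)
        if q[2]<zc-4 : break
        r.move_straight(tp(*g),speed=30)
    print(q,get_ee_pos(),get_time_s())
```

```text
contact at [-44.   -12.   120.15] dF [ 0.66 -0.34  5.71] t 32.35
lifted [1.05 0.62 3.52]
contact at [-44.   -10.12 120.85] dF [ 0.66 -4.08  7.56] t 32.85
contact at [-44.     3.   112.55] dF [ 0.64 -1.85  4.4 ] t 36.1917
[-44.     3.   112.55] [646.90319717  83.35242314 113.20421492] 36.1917
```

Dropped 7.6–8 mm into the notch at y=3, with 4.4 N touch. Now releasing, retreating and checking.

Run:
```python
from h import *
claw.release();r.sleep(.2);print(get_width(),(fb()).round(2))
r.move_straight(tp(-44,3,230),speed=100)
r.move_straight(tp(-44,-60,290),speed=150);r.sleep(.3)
e=ee();im=snap('wrist','f.png');s=snap('side','fs.png');print(get_time_s(),e)
w=vision.get_calibration('wrist');p=proj(w,tp(-44,3,140),e);print(p)
x,y=[int(v) for v in p];x=max(x,90);y=max(y,90)
cv2.imwrite('pics/ff.png',np.hstack([cv2.resize(im[y-90:y+90,x-70:x+70,::-1],(400,514)),cv2.resize(s[150:240,185:255,::-1],(400,514))]))
```

```text
85.56952067994399 [-0.43  0.48 -0.25]
39.5917 (array([584.34028468,  92.04302599, 289.06379079]), array([-3.14134630e+00, -1.44041371e-03,  3.00090281e+00]))
[255.17705024 223.73952748]
```

View pics/ff.png

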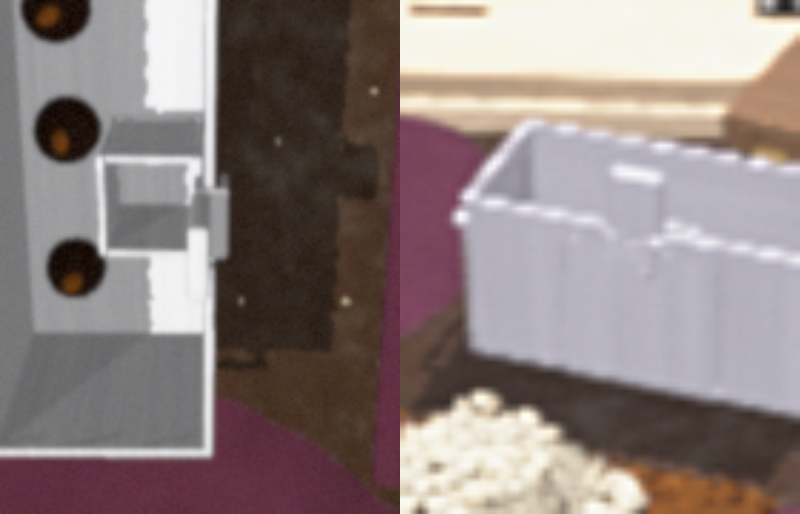

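The holder hangs square and upright, cup inside the bin and lip sunk in the notch (wrist crop (205,215), side crop (635,240)). The pralines are untouched.

```bash
python3 -c "
from h import *
print(job.finish_job(),get_time_s())"
```

```text
the job is handed in; nothing more can be done
the job is handed in; nothing more can be done
```

The steel holder now hangs in the bin's notch, let go and upright with its cup inside, and the job was handed in at about 40 s; the final pictures showed the pralines undisturbed, and the hand-in returned no verdict.

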